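# Fish the milk jug out of the gap beside the bread bin

### The arm

A 6-joint arm with a two-finger parallel gripper is mounted at the origin on a cart in front of the work surface, level with it; the furniture and walls round the work are solid. World frame = base frame: x ahead of the robot, y to its left, z up, the work surface at z = 0. Lengths are in m, angles in degrees, forces in N, time in s.
With the tool pointing down it reaches from about 0.4 to 0.825 m from the base axis. Payload 7 kg.
Tool frame: the origin (TCP) lies between the finger pads; the fingertips stand 19 mm ahead of it and the grasp point (between the pads) is the TCP; z points along the fingers, y is the line along which they close (so a half turn about z gives the same grasp; the last joint's range is limited). The gripper opens to 88 mm and grips with 3 to 60 N. Pads are 19 mm wide; open, the fingers measure 130 mm over their backs; the gripper's body (78 mm by 193 mm) begins 47 mm behind the grasp point.
Start: joints at [85.205, 20.546, 0.682, 0, -70.136, -16.507], TCP at [0.245, 0.629, 0.246] pointing down, gripper open.
Joint ranges: [-176.03, 176.03], [-82.01, 121.73], [-58.28, 71.71], [-173.87, 95.51], [-174.79, -0.11], [-173.66, 173.66]. Speed limits (degrees/s): [136.94, 136.94, 172.46, 180, 180, 180].

### API

Orientations are given as [roll, pitch, yaw] about the fixed x, y, z axes, in that order (R = Rz(yaw) Ry(pitch) Rx(roll)).
In Python, from plant import get_obs, snapshot, close_job, spot_in, spot_point gives the robot as it stands.
- The arm moves only by the tool play_rows, never from a script. Its argument "plan" is a list of rows, each a list of 6 numbers: the shift along the tool's x, y, z in cm, then the turn, a rotation vector about the tool's x, y, z in degrees. A call has 1 to 20 rows; each row shifts and turns the commanded pose from where the row before left it, along the tool's axes as they then stand; what a row does not reach is not made up. A row lasts 1/12 s, in which the tool goes at most 41.7 mm and 7.16 degrees, less where a joint would pass 70% of its speed; a pose out of reach is approached as far as the arm can. A call is refused whole if a number of a shift passes 4.17 or a number of a turn 7.16, either way. A call with a gripper value outside its range is refused whole. "grip" is the finger opening in cm, from 0 to 8.76, set as the call begins (left out, the last holds). The fingers move at their own pace and stop on an object; the grip force is fixed at half the most. Time passes only in rows, so rows that do not move let the fingers close. It gives the time, the measured TCP pose, the force, the opening and the grip force at its end, in the units of the state.
- get_obs(): the state, without advancing time (a new reading comes with each control period).
- snapshot(name): name is "side" or "top" or "wrist"; returns a dict with "frame" (420x560x3 uint8, red, green, blue), "fx", "fy", "cx", "cy" (pixels), "position" and "attitude" of the camera in the world. Camera axes: x right, y down, z forward; pixel columns grow to the right and rows downward; lengths in m; the calibration is good to about 2 mm. A picture is of the moment at which its call begins. There is no depth.
- close_job(): hands the job in; it is judged then, once.
Trained networks look in the newest picture that a camera, given by its name, has taken for a name from the list of things; names that differ only in an ending like _2 or _b are one class to them, and where a whole thing is asked for, a point or a joint stands for the part that bears it (a point fixed in the world has none). Each returns a list of dicts, best first, with "score" (0 to 1); they miss things now and then, are a little off and sometimes report something else, mostly with a low value. They report only what shows in the picture. A call takes as long as a camera call.
- spot_in(camera, thing): "position" ([x, y, z] in m, in world coordinates, good to about 4 mm: the middle of the surface that is visible of it).
- spot_point(camera, thing): "position" ([x, y, z] in m, in world coordinates, good to about 4 mm: a listed point, or the origin of a listed thing).
The state is a dict: "clock": time; "joint_pos": joint angles; "qvel": joint speeds; "tau": joint torques, N m; "tool_pos": TCP position; "orientation": TCP orientation; "force": force on the tool from outside, world axes, zero at the start; "moment": the same for the moment, N m; "opening": finger opening in m; "gripper_force": force on a finger pad.
Only numpy, scipy, OpenCV 4.12 (cv2) and the standard library are available. Lean on these libraries where they do the work, as an engineer would, in place of code of your own. Each camera call takes 0.05 s, during which the arm holds its last target. There are 200 camera calls.

### The job

The small steel milk jug has been pushed into the narrow gap between the bread bin and the end panel of the worktop shelf, out of a hand's reach. Take the hooked rod from the cutlery caddy, put its bent foot through the loop of the jug's handle and gently draw the jug out until it stands clear in front of the shelf; then put the rod back into its compartment of the caddy, foot down, and stand the jug upright on the chopping board. Touch the jug only with the rod while it is in the gap, never let it topple, and leave the coffee cup on the board and the salt shaker beside the shelf where they are.

Things in the scene. Friction and masses are not known exactly. Their poses are not given: they have to be found in the camera images.
- shelf_unit: Fixed light-wood worktop shelf, 165 mm deep, holding a grey bread bin with a wooden lid; jars and a mug stand on its top board, up to 0.41 m above the worktop. Board and bin extend about 0.38 m to the left of the gap. Origin and axes as gap_mouth.
- gap_mouth (a point): Centre of the mouth of the narrow gap at the shelf's right-hand end, on the worktop: x runs straight into the gap, y to the left, z up. The gap, between bin (left) and end panel (right, 18 mm thick), is 94 mm wide, 165 mm deep, open at front and back. Above it is the shelf's top board: underside 245 mm above the worktop, front edge 8 mm in front of the mouth.
- hook: Hooked rod, 279 mm long, 0.12 kg: flat-sided wooden handle 105 mm long, 24 by 20 mm, then 170 mm of 7 mm round steel rod, bent square at the end into a foot reaching 22 mm from the rod's axis. It leans loosely in the caddy, handle up and towards the robot, 34 degrees from upright, foot on the floor at the far side. Origin: the bend. z runs up the rod to the handle, y is where the foot points.
- hook_grip (a point): Point on the rod's axis in the handle, 240 mm from the bend and 35 mm from the handle's end; axes as the hook (the handle is 20 mm thick along y, 24 mm along x).
- hook_foot (a point): Middle of the hook's foot, 11 mm from the bend along the hook's y; axes as the hook. The foot is 7 mm thick.
- caddy: Fixed steel cutlery caddy, 95 mm deep (x), 115 mm wide (y), 125 mm tall, open above, walls and floor 4 mm, with two compartments side by side: the hook leans in the left one, a fork stands in the right one and leans away from the robot. Origin: centre of its underside; x away from the robot, y left, z up.
- caddy_slot (a point): Centre of the mouth of the caddy's left compartment, at rim height (125 mm above the worktop), axes as the caddy. The compartment is 87 mm along x and 51 mm along y inside.
- milk_jug: Small steel milk jug, empty, open above, 65 mm across, 78 mm tall, about 0.2 kg (0.16 to 0.26), standing in the gap, with a strap handle on its -y side; at the start the handle looks out of the gap, turned up to 0.3 rad to the left or 0.1 rad to the right. Origin on the underside, 11 mm from the body's axis towards the handle; z up.
- jug_centre (a point): The jug's centre: on the body's axis, 39 mm above the underside; axes as the jug.
- jug_loop (a point): Centre of the opening of the jug's strap handle: 42 mm from the body's axis along the jug's -y, 40 mm above the underside; axes as the jug. The loop lies in the jug's y-z plane and is entered sideways, along x. It is 16 mm wide along y (jug wall to strap) and 45 mm high; pulled here or lower the jug slides upright, pulled higher it may tip. The strap is 3 mm thick, 12 mm wide along x, its outside 51 to 54 mm from the body's axis.
- board_top (a point): Centre of the upper face of a fixed wooden chopping board, 250 mm (x) by 360 mm (y), 21 mm thick, lying on the worktop. Its -y half is free.
- cup_centre (a point): Centre (half-way up) of the white coffee cup standing on the +y half of the board: 59 mm across, 83 mm with its handle, 55 mm tall. To be left alone.
- shaker_centre (a point): Centre (half-way up) of the salt shaker, 44 mm across, 90 mm tall, standing on the worktop to the right of the shelf. To be left alone.

How it is judged:
By the outcome, as a careful person would: the job done as asked, in the order asked, and still so for the second after the job is handed in, with the robot touching nothing.
It also fails if it takes over 72 s, if anything falls off the work surface, if the arm or the gripper's body presses on something with over 40 N, if the wrist force passes 120 N, or if a joint passes its speed limit or range.

## Working session

There is one attempt and no reset: what is moved stays moved. The work goes in short steps, Python scripts to look and compute and a tool call to move; the robot and the scene stay as the last step left them, time stands still between calls to the robot, and variables do not carry over. Pictures are saved under pics/ and viewed, at most 10 in all, crops included, and the job is handed in when it is done.

Besides the shell and the picture viewer there is one more tool, called after ">>>" as a command line: name --pt "numbers of a row" for each row, then --argument value for the rest. play_rows: Moves the arm, as the interface text tells. Its arguments: {"type":"object","properties":{"plan":{"type":"array","items":{"type":"array","items":{"type":"number"}}},"grip":{"type":"number"}},"required":["plan"]}

```bash
ls; mkdir -p pics; python3 - <<'E'
from plant import *
import cv2
o=get_obs(); print(o)
for c in ["side","top","wrist"]:
    s=snapshot(c); cv2.imwrite(f"pics/{c}0.png",s["frame"][:,:,::-1]); print(c,s["position"],s["attitude"],s["fx"],s["cx"],s["cy"])
    for t in ["gap_mouth","hook","hook_grip","hook_foot","caddy","caddy_slot","milk_jug","jug_centre","jug_loop","board_top","cup_centre","shaker_centre"]:
        r=spot_point(c,t)[:2]; print(' ',t,[( [round(float(v),4) for v in q["position"]],round(q["score"],2)) for q in r])
print(get_obs()["clock"])
E
```

```text
pics
{'clock': 0.0, 'joint_pos': array([ 8.52026950e+01,  2.05893500e+01,  6.33649703e-01, -2.14728114e-02,
       -7.01356293e+01, -1.65062034e+01]), 'qvel': array([ 0.08006049,  0.03617924, -0.06685347, -0.04409607,  0.06822268,
       -0.05233877]), 'tau': array([-2.05123561e-04, -5.82707798e+01,  2.93053526e+01,  6.99675679e+00,
        6.88621847e-03, -1.91535955e-04]), 'tool_pos': array([0.24508865, 0.62843492, 0.244641  ]), 'orientation': array([ 1.79906698e+02, -6.59709683e-03, -2.13108154e+01]), 'force': array([-0.26533986,  0.15318338,  0.16659639]), 'moment': array([-0.01053612,  0.00988958, -0.0163496 ]), 'gripper_force': 0.0, 'opening': 0.08724098140656202}
side [-0.97340307 -0.29803196  0.84143181] [-114.08210398   -1.47984133  -76.26268827] 505.4537059459112 274.1418590541595 211.07710410774942
  gap_mouth [([0.5933, -0.0088, 0.0032], 0.83), ([0.6293, -0.29, 0.1313], 0.33)]
  hook []
  hook_grip [([0.5963, -0.0084, 0.0024], 0.66), ([0.5299, -0.3025, 0.2071], 0.43)]
  hook_foot []
  caddy [([0.627, -0.3198, -0.0016], 0.59)]
  caddy_slot [([0.6303, -0.2917, 0.1339], 0.55
[... 769 characters left out ...]
5, 0.0051], 0.56), ([0.6212, -0.2916, 0.1256], 0.55)]
  milk_jug [([0.7129, 0.0008, 0.0018], 0.71)]
  jug_centre [([0.7253, -0.0014, 0.0347], 0.7)]
  jug_loop [([0.6774, 0.0004, 0.0378], 0.69)]
  board_top [([0.432, 0.375, 0.0179], 0.66), ([0.6643, -0.2887, 0.0054], 0.28)]
  cup_centre [([0.4802, 0.4768, 0.0473], 0.87)]
  shaker_centre [([0.6625, -0.1667, 0.045], 0.72)]
wrist [0.31136779 0.60325974 0.3858019 ] [ 1.64815272e+02 -2.15601476e-02 -1.11328569e+02] 321.9694936495671 279.81774528917634 208.74760947072977
  gap_mouth []
  hook []
  hook_grip []
  hook_foot []
  caddy []
  caddy_slot []
  milk_jug []
  jug_centre []
  jug_loop []
  board_top []
  cup_centre []
  shaker_centre []
1.95
```

View images.

View pics/side0.png

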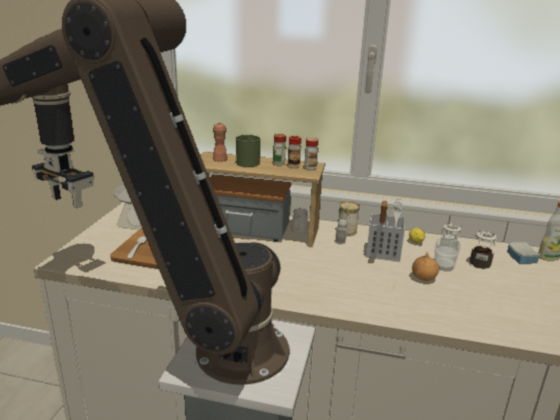

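View pics/top0.png

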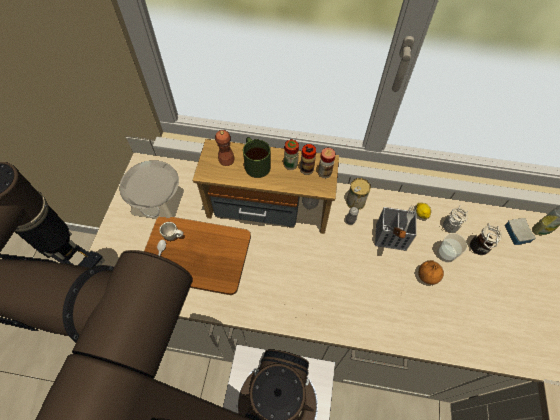

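```bash
python3 - <<'E'
import cv2,numpy as np
a=cv2.imread('pics/top0.png')[170:260,290:430]; b=cv2.imread('pics/side0.png')[140:265,270:420]
a=cv2.resize(a,None,fx=4,fy=4,interpolation=cv2.INTER_CUBIC); b=cv2.resize(b[60:125],None,fx=4,fy=4,interpolation=cv2.INTER_CUBIC)
w=800;f=lambda i:cv2.copyMakeBorder(i,0,0,0,max(0,600-i.shape[1]),cv2.BORDER_CONSTANT)[:, :600]
v=np.vstack([f(a),f(b)])[:600]; print(a.shape,b.shape,v.shape)
cv2.imwrite('pics/c1.png',v)
E
```

```text
(360, 560, 3) (260, 600, 3) (600, 600, 3)
```

View pics/c1.png

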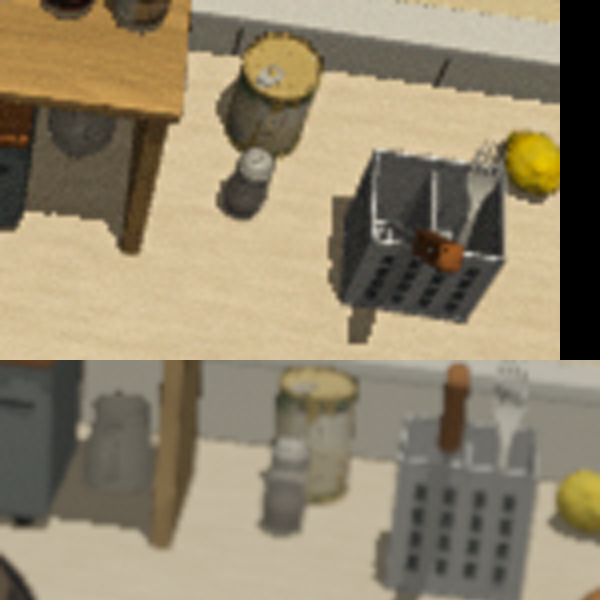

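```bash
cat > h.py <<'E'
import numpy as np
from scipy.spatial.transform import Rotation as Ro
def rot(rpy): return Ro.from_euler('xyz',rpy,degrees=True)
C={'side':([-0.97340307,-0.29803196,0.84143181],[-114.08210398,-1.47984133,-76.26268827],505.45,274.14,211.08),
'top':([-0.118475,-0.01622991,1.34253814],[-149.25116913,-0.77906104,-80.29777852],404.68,281.45,208.58)}
def proj(c,p):
    P,A,f,cx,cy=C[c]; q=rot(A).inv().apply(np.array(p)-P); return np.round([f*q[0]/q[2]+cx,f*q[1]/q[2]+cy],1)
def ray(c,uv,z):
    P,A,f,cx,cy=C[c]; d=rot(A).apply([(uv[0]-cx)/f,(uv[1]-cy)/f,1]); P=np.array(P); return np.round(P+d*(z-P[2])/d[2],4)
E
python3 - <<'E'
from h import *
t=lambda u,v:(290+u/4-.4,170+v/4-.4); s=lambda u,v:(270+u/4-.4,200+(v-360)/4-.4)
for n,p in dict(bend=[.6665,-.3033,.01],grip=[.534,-.3,.208],caddy=[.627,-.32,0],slot=[.625,-.2915,.125],mouth=[.59,-.01,0],jug=[.724,0,.036]).items():
    a=proj('top',p);b=proj('side',p);print(n,'topcrop',(a-[290,170])*4,'sidecrop',(b-[270,200])*4+[0,360])
print('caddy rim far',ray('top',t(375,152),.125),ray('top',t(503,168),.125),'near',ray('top',t(372,238),.125),ray('top',t(503,262),.125))
print('caddy base near',ray('top',t(342,302),0),ray('top',t(466,321),0),'side',ray('side',s(390,592),0),ray('side',s(522,600),0))
print('shelf top front edge',ray('top',(196,181),.263),ray('top',t(183,118),.263),'panel foot',ray('top',t(121,250),0),ray('top',t(137,253),0))
print('bin foot',ray('top',t(22,212),0),'panel side view',ray('side',s(150,543),0),ray('side',s(165,548),0))
print('board',[ray('top',q,.021) for q in [(160,219),(251,229),(238,293)]])
E
```

```text
bend topcrop [388.4 218.8] sidecrop [436.4 538. ]
grip topcrop [437.6 244. ] sidecrop [450.8 390.8]
caddy topcrop [402.4 263.6] sidecrop [452.  570.8]
slot topcrop [404.8 195.2] sidecrop [434.4 438. ]
mouth topcrop [ 67.6 246.4] sidecrop [ 95.2 542.4]
jug topcrop [ 78.8 105.2] sidecrop [115.2 442.8]
caddy rim far [ 0.6656 -0.2629  0.125 ] [ 0.669  -0.3744  0.125 ] near [ 0.579  -0.2639  0.125 ] [ 0.5754 -0.3745  0.125 ]
caddy base near [ 0.5787 -0.2649 -0.    ] [ 0.5793 -0.3779  0.    ] side [ 0.576  -0.2688  0.    ] [ 0.5939 -0.3788  0.    ]
shelf top front edge [0.5705 0.3662 0.263 ] [ 0.5814 -0.084   0.263 ] panel foot [ 0.5965 -0.0581  0.    ] [ 0.596  -0.0732  0.    ]
bin foot [0.6202 0.0391 0.    ] panel side view [ 0.6054 -0.0551 -0.    ] [ 0.5999 -0.0696  0.    ]
board [array([0.5352, 0.5364, 0.021 ]), array([0.5535, 0.1943, 0.021 ]), array([0.3069, 0.1871, 0.021 ])]
```

>>> play_rows --pt "3.1 2.3 -0.5 0 0 0" --pt "3.1 2.3 -0.5 0 0 0" --pt "3.1 2.3 -0.5 0 0 0" --pt "3.1 2.3 -0.5 0 0 0" --pt "3.1 2.3 -0.5 0 0 0" --pt "3.1 2.3 -0.5 0 0 0" --pt "3.1 2.3 -0.5 0 0 0" --pt "3.1 2.3 -0.5 0 0 0" --pt "3.1 2.3 -0.5 0 0 0" --pt "3.1 2.3 -0.5 0 0 0" --pt "0 0 0 0 0 -7.1" --pt "0 0 0 0 0 -7.1" --pt "0 0 0 0 0 -7.1" --grip 8.76

```text
clock: 3.03
tool_pos: [0.4511, 0.301, 0.2959]
orientation: [-180.0, -0.0, 0.2]
force: [-0.1, -0.1, -0.1]
opening: 0.0871
gripper_force: 0.0
```

>>> play_rows --pt "0.3 4 -0.2 0 0 0" --pt "0.3 4 -0.2 0 0 0" --pt "0.3 4 -0.2 0 0 0" --pt "0.3 4 -0.2 0 0 0" --pt "0.3 4 -0.2 0 0 0" --pt "0.3 4 -0.2 0 0 0" --pt "0.3 4 -0.2 0 0 0" --pt "0.3 4 -0.2 0 0 0" --pt "0.3 4 -0.2 0 0 0" --pt "0.3 4 -0.2 0 0 0" --pt "0.3 4 -0.2 0 0 0" --pt "0.3 4 -0.2 0 0 0" --pt "0.3 4 -0.2 0 0 0" --pt "0.3 4 -0.2 0 0 0" --pt "0.3 4 -0.2 0 0 0"

```text
clock: 4.28
tool_pos: [0.4952, -0.3002, 0.326]
orientation: [180.0, -0.0, -0.0]
force: [0.9, 0.8, 0.2]
opening: 0.0877
gripper_force: 0.0
```

>>> play_rows --pt "0 0 0 0 -7 0" --pt "0 0 0 0 -7 0" --pt "0 0 0 0 -7 0" --pt "0 0 0 0 -7 0" --pt "0 0 0 0 -7 0" --pt "0 0 0 0 0 0"

```text
clock: 4.78
tool_pos: [0.4968, -0.2972, 0.3182]
orientation: [-179.8, 36.2, 0.2]
force: [-0.8, 1.5, -4.7]
opening: 0.0875
gripper_force: 0.0
```

```bash
python3 - <<'E'
from plant import *
import cv2,numpy as np
np.set_printoptions(precision=4,suppress=True)
o=get_obs(); print(o["joint_pos"],o["tool_pos"],o["orientation"])
for c in ["wrist","top","side"]:
    s=snapshot(c); cv2.imwrite(f"pics/{c}1.png",s["frame"][:,:,::-1])
    for t in ["hook_grip","hook_foot","hook"]:
        print(c,t,[(q["position"],round(q["score"],2)) for q in spot_point(c,t)[:2]])
E
```

```text
[  -8.4221   29.3893   12.9288    5.1213 -109.3574   98.6534] [ 0.4968 -0.2972  0.3182] [-179.771    36.1694    0.1699]
wrist hook_grip [([0.5297, -0.3023, 0.2087], 0.88)]
wrist hook_foot []
wrist hook []
top hook_grip [([0.5333, -0.3025, 0.2047], 0.45)]
top hook_foot [([0.6668, -0.2924, 0.0083], 0.65), ([0.4781, 0.4736, 0.0446], 0.59)]
top hook [([0.6672, -0.3025, 0.0102], 0.45)]
side hook_grip [([0.6291, -0.3171, -0.0008], 0.62), ([0.5313, -0.3055, 0.2076], 0.56)]
side hook_foot []
side hook []
```

View pics/wrist1.png

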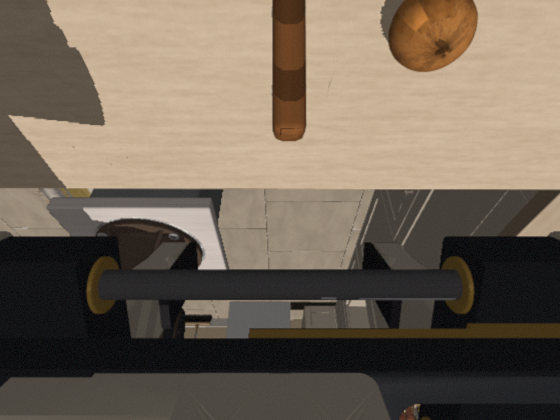

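>>> play_rows --pt "0 0.5 0 0 0 0" --pt "1.15 0 0.86 0 0 0" --pt "1.15 0 0.86 0 0 0" --pt "1.15 0 0.86 0 0 0" --pt "1.15 0 0.86 0 0 0" --pt "1.15 0 0.86 0 0 0" --pt "1.15 0 0.86 0 0 0" --pt "1.15 0 0.86 0 0 0" --pt "1.15 0 0.86 0 0 0" --pt "0 0 0 0 0 0"

```text
clock: 6.22
tool_pos: [0.5311, -0.3025, 0.2126]
orientation: [-179.9, 35.3, 0.1]
force: [0.0, 0.7, -1.6]
opening: 0.0878
gripper_force: 0.0
```

>>> play_rows --pt "0 0 0 0 0 0" --pt "0 0 0 0 0 0" --pt "0 0 0 0 0 0" --pt "0 0 0 0 0 0" --pt "0 0 0 0 0 0" --pt "0 0 0 0 0 0" --pt "0 0 0 0 0 0" --grip 0

```text
clock: 6.8
tool_pos: [0.5314, -0.3031, 0.2168]
orientation: [180.0, 35.0, -0.0]
force: [-0.1, 0.5, 1.1]
opening: 0.0465
gripper_force: 0.0
```

>>> play_rows --pt "0.4 0 0.6 0 0 0" --pt "0 0 0 0 0 0" --pt "0 0 0 0 0 0" --pt "0 0 0 0 0 0" --pt "0 0 0 0 0 0" --pt "0 0 0 0 0 0" --pt "0 0 0 0 0 0" --pt "0 0 0 0 0 0"

```text
clock: 7.47
tool_pos: [0.5312, -0.3031, 0.2092]
orientation: [-180.0, 35.0, -0.0]
force: [0.3, -0.2, -1.8]
opening: 0.0198
gripper_force: 30.0
```

>>> play_rows --pt "-1.1 0 -1.2 0 0 0" --pt "-2.1 0 -1.8 0 0 0" --pt "-2.1 0 -1.8 0 0 0" --pt "-2.1 0 -1.8 0 0 0" --pt "-2.1 0 -1.8 0 0 0" --pt "-2.1 0 -1.8 0 0 0" --pt "-2.1 0 -1.8 0 0 0" --pt "0 0 0 0 0 0" --pt "0 0 0 0 0 0"

```text
clock: 8.22
tool_pos: [0.4878, -0.3032, 0.3879]
orientation: [179.9, 34.7, -0.1]
force: [0.0, 0.4, -1.8]
opening: 0.0198
gripper_force: 30.0
```

```bash
python3 - <<'E'
from plant import *
import cv2,numpy as np
np.set_printoptions(precision=4,suppress=True)
o=get_obs(); print(o["joint_pos"],o["tool_pos"],o["orientation"])
R={}
for k in range(3):
  for c in ["top","side"]:
    s=snapshot(c)
    if k==0: cv2.imwrite(f"pics/{c}2.png",s["frame"][:,:,::-1])
    for t in ["hook","hook_foot","jug_centre","jug_loop","gap_mouth"]:
        R.setdefault((t,c),[]).extend([np.r_[q["position"],q["score"]] for q in spot_point(c,t)[:1]])
for k in sorted(R): print(k,*R[k])
print(get_obs()["clock"])
t=cv2.imread('pics/top2.png')[120:280,270:450];s=cv2.imread('pics/side2.png')[130:290,260:440]
cv2.imwrite('pics/c2.png',cv2.resize(np.hstack([t,s]),None,fx=2.2,fy=2.2,interpolation=cv2.INTER_CUBIC))
E
```

```text
[  -9.0085   26.716    17.7723    5.7032 -115.3584   99.8299] [ 0.4878 -0.3032  0.3879] [179.9392  34.7487  -0.0503]
('gap_mouth', 'side') [ 0.5913 -0.0106  0.0003  0.69  ] [ 0.5906 -0.0101  0.003   0.74  ] [ 0.5914 -0.0111  0.0018  0.58  ]
('gap_mouth', 'top')
('hook', 'side') [ 0.6207 -0.2966  0.1851  0.71  ] [ 0.631  -0.316  -0.0014  0.71  ] [ 0.6212 -0.2981  0.1862  0.48  ]
('hook', 'top') [ 0.6218 -0.3033  0.1841  0.67  ] [ 0.6239 -0.3054  0.1863  0.4   ]
('hook_foot', 'side') [ 0.6211 -0.2934  0.1814  0.7   ] [ 0.6224 -0.2925  0.1836  0.73  ] [ 0.6225 -0.2942  0.181   0.48  ]
('hook_foot', 'top') [ 0.6229 -0.2919  0.1877  0.68  ] [ 0.6208 -0.2919  0.1871  0.47  ] [ 0.622  -0.292   0.1865  0.53  ]
('jug_centre', 'side') [ 0.7219 -0.0011  0.0385  0.61  ] [0.7218 0.0003 0.0404 0.82  ] [ 0.7188 -0.0019  0.0385  0.63  ]
('jug_centre', 'top')
('jug_loop', 'side') [ 0.6792 -0.0009  0.0407  0.71  ] [ 0.6814 -0.0024  0.0448  0.64  ] [ 0.6778 -0.0008  0.0415  0.82  ]
('jug_loop', 'top') [ 0.62   -0.3029  0.1853  0.75  ]
10.0167
```

View pics/c2.png

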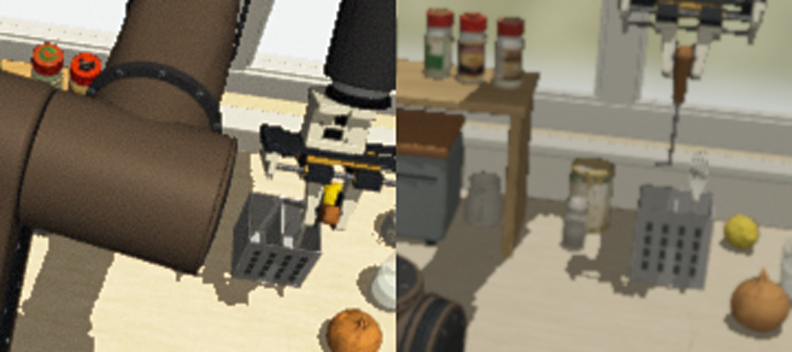

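>>> play_rows --pt "0 0 0 0 7.1 0" --pt "0 0 0 0 7.1 0" --pt "-2.9 0 1.1 0 0 0" --pt "-2.9 0 1.1 0 0 0" --pt "-2.9 0 1.1 0 0 0" --pt "-2.9 0 1.1 0 0 0" --pt "0 -3.8 0 0 0 0" --pt "0 -3.8 0 0 0 0" --pt "0 -3.8 0 0 0 0" --pt "0 -3.8 0 0 0 0" --pt "0 -3.8 0 0 0 0" --pt "0 -3.8 0 0 0 0" --pt "0 -3.7 0 0 0 0" --pt "0 0 0 0 0 0" --pt "0 0 0 0 0 0" --pt "0 0 0 0 0 0"

```text
clock: 11.35
tool_pos: [0.3637, -0.0381, 0.3864]
orientation: [180.0, 20.8, 0.1]
force: [0.3, -1.0, -1.5]
opening: 0.0198
gripper_force: 30.0
```

>>> play_rows --pt "1.0 0 2.7 0 0 0" --pt "1.0 0 2.7 0 0 0" --pt "1.0 0 2.7 0 0 0" --pt "1.0 0 2.7 0 0 0" --pt "1.0 0 2.7 0 0 0" --pt "1.0 0 2.7 0 0 0" --pt "0 0 0 0 0 0" --pt "0 0 0 0 0 0" --pt "0 0 0 0 0 0"

```text
clock: 12.1
tool_pos: [0.3632, -0.0387, 0.2148]
orientation: [180.0, 20.7, -0.1]
force: [-0.4, 0.4, -1.5]
opening: 0.02
gripper_force: 30.0
```

```bash
cat > see.py <<'E'
from plant import *
import cv2,numpy as np,sys
np.set_printoptions(precision=4,suppress=True)
def see(tag,things,cams=("top","side","wrist"),n=2):
    o=get_obs(); print(o["joint_pos"],o["tool_pos"],o["orientation"],o["force"])
    for k in range(n):
        for c in cams:
            s=snapshot(c)
            if k==0: cv2.imwrite(f"pics/{c}{tag}.png",s["frame"][:,:,::-1])
            for t in things:
                for q in spot_point(c,t)[:1]:
                    if q["score"]>.3: print(c,t,q["position"],round(q["score"],2))
    print(get_obs()["clock"])
E
python3 -c "
from see import *
see('3',['hook','hook_foot','jug_centre','jug_loop'])"
```

```text
[ 18.2914   5.7494 -23.7002  -6.4583 -80.3717  73.8531] [ 0.3632 -0.0387  0.2148] [179.9709  20.7223  -0.0555] [-0.3894  0.3647 -1.5364]
top hook_foot [0.4802, 0.4752, 0.0452] 0.31
top jug_centre [0.7223, -0.0016, 0.0381] 0.55
top jug_loop [0.6758, -0.0013, 0.038] 0.36
side hook [0.5428, -0.0348, 0.0516] 0.59
side hook_foot [0.5423, -0.0308, 0.047] 0.47
side jug_centre [0.7244, 0.0001, 0.0386] 0.46
side jug_loop [0.6782, -0.0032, 0.0413] 0.77
top jug_centre [0.7227, -0.0028, 0.0388] 0.54
top jug_loop [0.6768, 0.0009, 0.0362] 0.47
side hook [0.5378, -0.0327, 0.0496] 0.45
side hook_foot [0.5408, -0.0293, 0.0478] 0.41
side jug_centre [0.5939, -0.0058, 0.0001] 0.56
side jug_loop [0.6791, -0.0007, 0.0426] 0.7
13.6
```

```bash
cat > plan.py <<'E'
import numpy as np
def rows(b0,P0,b1,P1,n,off=(.2256,.0906)):
    """bend path (x,y,z) straight, pitch b linear; returns tool rows (yaw 0)"""
    ax=lambda b:(np.array([np.cos(b),0,-np.sin(b)]),np.array([0,-1,0]),np.array([-np.sin(b),0,-np.cos(b)]))
    def tcp(b,P): x,y,z=ax(b); return np.array(P)-off[0]*x-off[1]*z
    out=[];e=np.zeros(3)
    for k in range(n):
        s0,s1=k/n,(k+1)/n; b=np.radians(b0+(b1-b0)*s0); c=np.radians(b0+(b1-b0)*s1)
        f=lambda s:np.array(P0)+(np.array(P1)-np.array(P0))*s
        d=tcp(c,f(s1))-tcp(b,f(s0)); v=np.array([d@a for a in ax(b)])*100+e; r=np.round(v,2); e=v-r
        out.append([*map(float,r),0,round((b0-b1)/n,2),0])
    print('end tcp',tcp(np.radians(b1),P1)); print(out)
E
python3 -c "
from plan import *
rows(20.7,[.5424,-.0387,.0505],0.5,[.678,-.0387,.037],14)"
```

```text
end tcp [ 0.45319921 -0.0387      0.12956526]
[[0.72, 0.0, 0.32, 0, 1.44, 0], [0.72, 0.0, 0.34, 0, 1.44, 0], [0.74, 0.0, 0.37, 0, 1.44, 0], [0.73, 0.0, 0.39, 0, 1.44, 0], [0.74, 0.0, 0.41, 0, 1.44, 0], [0.74, 0.0, 0.44, 0, 1.44, 0], [0.75, 0.0, 0.46, 0, 1.44, 0], [0.75, 0.0, 0.49, 0, 1.44, 0], [0.75, 0.0, 0.51, 0, 1.44, 0], [0.75, 0.0, 0.54, 0, 1.44, 0], [0.75, 0.0, 0.56, 0, 1.44, 0], [0.76, 0.0, 0.59, 0, 1.44, 0], [0.75, 0.0, 0.61, 0, 1.44, 0], [0.75, 0.0, 0.63, 0, 1.44, 0]]
```

>>> play_rows --pt "0.72 0 0.32 0 1.44 0" --pt "0.72 0 0.34 0 1.44 0" --pt "0.74 0 0.37 0 1.44 0" --pt "0.73 0 0.39 0 1.44 0" --pt "0.74 0 0.41 0 1.44 0" --pt "0.74 0 0.44 0 1.44 0" --pt "0.75 0 0.46 0 1.44 0" --pt "0.75 0 0.49 0 1.44 0" --pt "0.75 0 0.51 0 1.44 0" --pt "0.75 0 0.54 0 1.44 0" --pt "0.75 0 0.56 0 1.44 0" --pt "0.76 0 0.59 0 1.44 0" --pt "0.75 0 0.61 0 1.44 0" --pt "0.75 0 0.63 0 1.44 0" --pt "0 0 0 0 0 0" --pt "0 0 0 0 0 0"

```text
clock: 14.93
tool_pos: [0.4514, -0.0382, 0.1277]
orientation: [180.0, 0.7, 0.0]
force: [0.6, -0.8, -1.3]
opening: 0.0198
gripper_force: 30.0
```

```bash
python3 -c "
from see import *
see('4',['hook','hook_foot','jug_centre','jug_loop'])
s=cv2.imread('pics/side4.png')[180:260,250:350]; w=cv2.imread('pics/wrist4.png')
cv2.imwrite('pics/c4.png',np.hstack([cv2.resize(s,(500,400),interpolation=2),cv2.resize(w,None,fx=.53,fy=.953)[:400]]))"
```

```text
[ 20.0145   6.7177 -35.0497  -0.3025 -48.938   70.1912] [ 0.4514 -0.0382  0.1277] [179.9731   0.7405   0.0054] [ 0.6079 -0.7659 -1.3193]
top hook [0.6262, -0.3204, -0.0021] 0.67
side hook [0.6727, -0.0356, 0.0389] 0.58
side hook_foot [0.6777, -0.0306, 0.0327] 0.64
side jug_centre [0.7247, -0.0006, 0.0378] 0.39
side jug_loop [0.6782, 0.0007, 0.0453] 0.45
top hook [0.5952, -0.0118, 0.0064] 0.56
top jug_centre [0.5941, -0.0076, 0.0042] 0.45
side hook [0.673, -0.036, 0.0394] 0.52
side hook_foot [0.677, -0.0285, 0.0333] 0.51
side jug_centre [0.723, 0.0024, 0.0374] 0.53
side jug_loop [0.4542, -0.039, 0.124] 0.59
16.4333
```

View pics/c4.png

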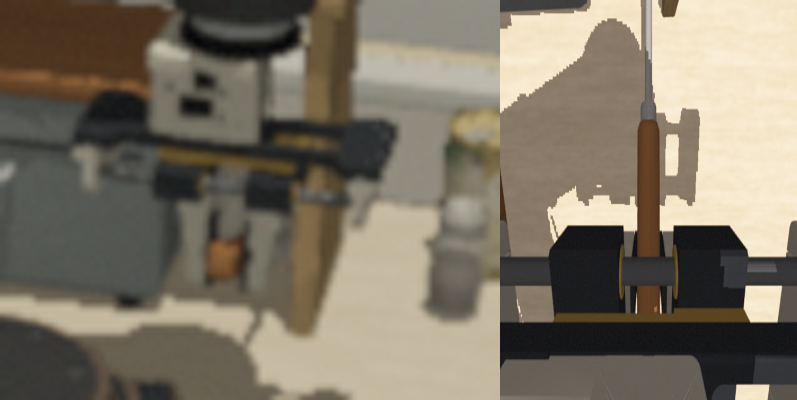

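>>> play_rows --pt "0.5 0 0 0 0 0" --pt "0 0 0 0 0 0" --pt "0 -0.3 0 0 0 0" --pt "0 -0.3 0 0 0 0" --pt "0 -0.3 0 0 0 0" --pt "0 -0.3 0 0 0 0" --pt "0 -0.3 0 0 0 0" --pt "0 0 0 0 0 0"

```text
clock: 17.1
tool_pos: [0.4571, -0.0225, 0.1278]
orientation: [-180.0, 0.6, 0.0]
force: [0.9, 1.1, -1.1]
opening: 0.0197
gripper_force: 30.0
```

>>> play_rows --pt "0 -0.3 0 0 0 0" --pt "0 -0.3 0 0 0 0" --pt "0 -0.3 0 0 0 0" --pt "0 -0.2 0 0 0 0" --pt "0 0 0 0 0 0" --pt "0 0 0 0 0 0"

```text
clock: 17.6
tool_pos: [0.457, -0.0119, 0.1278]
orientation: [180.0, 0.6, 0.0]
force: [0.4, -0.3, -0.9]
opening: 0.02
gripper_force: 30.0
```

```bash
python3 -c "
from plan import *
rows(.6,[.6816,-.0119,.0343],9,[.63,-.0132,.0343],12)"
```

```text
end tcp [ 0.42135047 -0.0132      0.15907618]
[[-0.32, 0.01, -0.27, 0, -0.7, 0], [-0.32, 0.01, -0.27, 0, -0.7, 0], [-0.31, 0.01, -0.26, 0, -0.7, 0], [-0.32, 0.01, -0.25, 0, -0.7, 0], [-0.32, 0.01, -0.25, 0, -0.7, 0], [-0.31, 0.01, -0.24, 0, -0.7, 0], [-0.32, 0.02, -0.24, 0, -0.7, 0], [-0.31, 0.01, -0.24, 0, -0.7, 0], [-0.32, 0.01, -0.23, 0, -0.7, 0], [-0.31, 0.01, -0.22, 0, -0.7, 0], [-0.32, 0.01, -0.22, 0, -0.7, 0], [-0.31, 0.01, -0.21, 0, -0.7, 0]]
```

>>> play_rows --pt "-0.32 0.01 -0.27 0 -0.7 0" --pt "-0.32 0.01 -0.27 0 -0.7 0" --pt "-0.31 0.01 -0.26 0 -0.7 0" --pt "-0.32 0.01 -0.25 0 -0.7 0" --pt "-0.32 0.01 -0.25 0 -0.7 0" --pt "-0.31 0.01 -0.24 0 -0.7 0" --pt "-0.32 0.02 -0.24 0 -0.7 0" --pt "-0.31 0.01 -0.24 0 -0.7 0" --pt "-0.32 0.01 -0.23 0 -0.7 0" --pt "-0.31 0.01 -0.22 0 -0.7 0" --pt "-0.32 0.01 -0.22 0 -0.7 0" --pt "-0.31 0.01 -0.21 0 -0.7 0" --pt "0 0 0 0 0 0" --pt "0 0 0 0 0 0"

```text
clock: 18.77
tool_pos: [0.4212, -0.0134, 0.1596]
orientation: [180.0, 9.1, -0.0]
force: [-0.4, -0.5, -0.6]
opening: 0.0199
gripper_force: 30.0
```

```bash
python3 -c "
from see import *
see('5',['jug_centre','jug_loop','hook'])"
```

```text
[ 21.9966   6.6776 -29.2269  -3.8156 -62.5692  70.0001] [ 0.4212 -0.0134  0.1596] [179.9982   9.0723  -0.0126] [-0.3981 -0.5251 -0.6484]
side jug_centre [0.6726, 0.0002, 0.0413] 0.65
side jug_loop [0.6317, 0.0004, 0.0433] 0.7
side hook [0.6261, -0.0079, 0.0379] 0.5
side jug_centre [0.6733, -0.002, 0.0397] 0.63
side jug_loop [0.6325, -0.0025, 0.0411] 0.75
side hook [0.6289, -0.0088, 0.0392] 0.52
19.9667
```

```bash
python3 -c "
from plan import *
rows(9.1,[.63,-.0134,.0346],20.1,[.53,-.0158,.0346],20)
rows(20.1,[.53,-.0158,.0346],31.1,[.43,-.0158,.0346],20)"
```

```text
end tcp [ 0.34927591 -0.0158      0.19721157]
[[-0.41, 0.01, -0.14, 0, -0.55, 0], [-0.4, 0.01, -0.13, 0, -0.55, 0], [-0.4, 0.02, -0.13, 0, -0.55, 0], [-0.41, 0.01, -0.12, 0, -0.55, 0], [-0.4, 0.01, -0.12, 0, -0.55, 0], [-0.4, 0.01, -0.11, 0, -0.55, 0], [-0.4, 0.01, -0.11, 0, -0.55, 0], [-0.4, 0.02, -0.1, 0, -0.55, 0], [-0.4, 0.01, -0.1, 0, -0.55, 0], [-0.4, 0.01, -0.1, 0, -0.55, 0], [-0.39, 0.01, -0.09, 0, -0.55, 0], [-0.4, 0.01, -0.08, 0, -0.55, 0], [-0.39, 0.02, -0.08, 0, -0.55, 0], [-0.39, 0.01, -0.08, 0, -0.55, 0], [-0.39, 0.01, -0.07, 0, -0.55, 0], [-0.39, 0.01, -0.07, 0, -0.55, 0], [-0.39, 0.01, -0.06, 0, -0.55, 0], [-0.39, 0.02, -0.06, 0, -0.55, 0], [-0.38, 0.01, -0.05, 0, -0.55, 0], [-0.38, 0.01, -0.05, 0, -0.55, 0]]
end tcp [ 0.28362407 -0.0158      0.22870772]
[[-0.38, 0.0, -0.04, 0, -0.55, 0], [-0.38, 0.0, -0.04, 0, -0.55, 0], [-0.38, 0.0, -0.04, 0, -0.55, 0], [-0.38, 0.0, -0.03, 0, -0.55, 0], [-0.37, 0.0, -0.03, 0, -0.55, 0], [-0.37, 0.0, -0.02, 0, -0.55, 0], [-0.37, 0.0, -0.02, 0, -0.55, 0], [-0.37, 0.0, -0.01, 0, -0.55, 0], [-0.37, 0.0, -0.01, 0, -0.55, 0], [-0.37, 0.0, -0.0, 0, -0.55, 0], [-0.36, 0.0, -0.0, 0, -0.55, 0], [-0.36, 0.0, 0.0, 0, -0.55, 0], [-0.36, 0.0, 0.01, 0, -0.55, 0], [-0.35, 0.0, 0.01, 0, -0.55, 0], [-0.36, 0.0, 0.02, 0, -0.55, 0], [-0.35, 0.0, 0.02, 0, -0.55, 0], [-0.35, 0.0, 0.03, 0, -0.55, 0], [-0.35, 0.0, 0.03, 0, -0.55, 0], [-0.34, 0.0, 0.03, 0, -0.55, 0], [-0.34, 0.0, 0.04, 0, -0.55, 0]]
```

>>> play_rows --pt "-0.41 0.01 -0.14 0 -0.55 0" --pt "-0.4 0.01 -0.13 0 -0.55 0" --pt "-0.4 0.02 -0.13 0 -0.55 0" --pt "-0.41 0.01 -0.12 0 -0.55 0" --pt "-0.4 0.01 -0.12 0 -0.55 0" --pt "-0.4 0.01 -0.11 0 -0.55 0" --pt "-0.4 0.01 -0.11 0 -0.55 0" --pt "-0.4 0.02 -0.1 0 -0.55 0" --pt "-0.4 0.01 -0.1 0 -0.55 0" --pt "-0.4 0.01 -0.1 0 -0.55 0" --pt "-0.39 0.01 -0.09 0 -0.55 0" --pt "-0.4 0.01 -0.08 0 -0.55 0" --pt "-0.39 0.02 -0.08 0 -0.55 0" --pt "-0.39 0.01 -0.08 0 -0.55 0" --pt "-0.39 0.01 -0.07 0 -0.55 0" --pt "-0.39 0.01 -0.07 0 -0.55 0" --pt "-0.39 0.01 -0.06 0 -0.55 0" --pt "-0.39 0.02 -0.06 0 -0.55 0" --pt "-0.38 0.01 -0.05 0 -0.55 0" --pt "-0.38 0.01 -0.05 0 -0.55 0"

```text
clock: 21.63
tool_pos: [0.3488, -0.0158, 0.1971]
orientation: [180.0, 20.1, -0.0]
force: [0.9, -0.1, -2.1]
opening: 0.0198
gripper_force: 30.0
```

```bash
python3 -c "
from see import *
see('6',['jug_centre','jug_loop'],n=1)"
```

```text
[ 21.824    4.814  -26.7356  -7.5219 -77.3154  71.0493] [ 0.3488 -0.0158  0.1971] [179.9988  20.0942  -0.0012] [ 0.8584 -0.1156 -2.1156]
top jug_loop [0.6186, -0.2902, 0.1247] 0.44
side jug_centre [0.5739, -0.0025, 0.037] 0.57
side jug_loop [0.5306, -0.0047, 0.0434] 0.78
22.0833
```

>>> play_rows --pt "-0.38 0 -0.04 0 -0.55 0" --pt "-0.38 0 -0.04 0 -0.55 0" --pt "-0.38 0 -0.04 0 -0.55 0" --pt "-0.38 0 -0.03 0 -0.55 0" --pt "-0.37 0 -0.03 0 -0.55 0" --pt "-0.37 0 -0.02 0 -0.55 0" --pt "-0.37 0 -0.02 0 -0.55 0" --pt "-0.37 0 -0.01 0 -0.55 0" --pt "-0.37 0 -0.01 0 -0.55 0" --pt "-0.37 0 0 0 -0.55 0" --pt "-0.36 0 0 0 -0.55 0" --pt "-0.36 0 0 0 -0.55 0" --pt "-0.36 0 0.01 0 -0.55 0" --pt "-0.35 0 0.01 0 -0.55 0" --pt "-0.36 0 0.02 0 -0.55 0" --pt "-0.35 0 0.02 0 -0.55 0" --pt "-0.35 0 0.03 0 -0.55 0" --pt "-0.35 0 0.03 0 -0.55 0" --pt "-0.34 0 0.03 0 -0.55 0" --pt "-0.34 0 0.04 0 -0.55 0"

```text
clock: 23.75
tool_pos: [0.2832, -0.0157, 0.2285]
orientation: [-180.0, 31.1, -0.0]
force: [1.1, 0.1, -1.7]
opening: 0.0199
gripper_force: 30.0
```

```bash
python3 -c "
from see import *
see('7',['jug_centre','jug_loop','hook'],n=2)"
```

```text
[ 21.749    4.3486 -25.5177 -11.033  -89.3953  71.2539] [ 0.2832 -0.0157  0.2285] [-179.9992   31.0887   -0.0019] [ 1.1453  0.0667 -1.7258]
side jug_centre [0.4747, 0.0002, 0.0385] 0.7
side jug_loop [0.4325, -0.0057, 0.0426] 0.85
side hook [0.427, -0.0096, 0.0374] 0.63
side jug_centre [0.4728, -0.0042, 0.038] 0.77
side jug_loop [0.431, -0.0061, 0.0383] 0.58
side hook [0.4295, -0.0116, 0.0379] 0.68
24.95
```

View pics/wrist7.png

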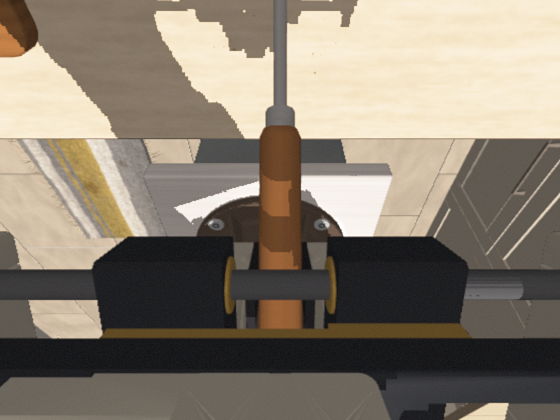

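>>> play_rows --pt "0.35 0 -0.2 0 0 0" --pt "0 0 0 0 0 0" --pt "0 0.5 0 0 0 0" --pt "0 0.5 0 0 0 0" --pt "0 0.5 0 0 0 0" --pt "0 0.5 0 0 0 0" --pt "0 0.5 0 0 0 0" --pt "0 0.5 0 0 0 0" --pt "0 0.5 0 0 0 0" --pt "0 0 0 0 0 0" --pt "0 0 0 0 0 0"

```text
clock: 25.87
tool_pos: [0.2874, -0.051, 0.2282]
orientation: [180.0, 31.0, -0.0]
force: [-0.1, -0.4, -0.7]
opening: 0.0199
gripper_force: 30.0
```

>>> play_rows --pt "-1.46 0 -2.43 0 0 0" --pt "-1.46 0 -2.43 0 0 0" --pt "-1.46 0 -2.43 0 0 0" --pt "-1.46 0 -2.43 0 0 0" --pt "-1.46 0 -2.43 0 0 0" --pt "-1.46 0 -2.43 0 0 0" --pt "0 3.6 0 0 -3.9 0" --pt "0 3.6 0 0 0 0" --pt "0 3.6 0 0 0 0" --pt "0 3.6 0 0 0 0" --pt "0 3.6 0 0 0 0" --pt "0 3.6 0 0 0 0" --pt "0 3.6 0 0 0 0" --pt "0 0 0 0 0 0" --pt "0 0 0 0 0 0"

```text
clock: 27.12
tool_pos: [0.2872, -0.3037, 0.3976]
orientation: [-180.0, 35.0, -0.2]
force: [0.0, 0.5, -1.2]
opening: 0.0196
gripper_force: 30.0
```

```bash
python3 -c "
from see import *
see('8',['jug_centre','jug_loop','hook','hook_foot'],n=2)"
```

```text
[ -12.5313    9.0498   -6.6225    7.4179 -108.6043  102.5547] [ 0.2872 -0.3037  0.3976] [-179.9629   35.046    -0.1638] [ 0.0137  0.4739 -1.1617]
top hook [0.6256, -0.3215, 0.0001] 0.64
top hook_foot [0.4212, -0.2945, 0.1967] 0.48
side jug_centre [0.4777, -0.0036, 0.0407] 0.84
side jug_loop [0.4304, -0.0034, 0.0435] 0.74
side hook [0.4183, -0.2984, 0.1993] 0.86
side hook_foot [0.4209, -0.2916, 0.1927] 0.6
top jug_loop [0.6219, -0.2944, 0.1265] 0.35
top hook [0.6262, -0.3187, -0.0015] 0.66
top hook_foot [0.4189, -0.2917, 0.1974] 0.68
side jug_centre [0.4737, 0.0015, 0.0359] 0.67
side jug_loop [0.4351, -0.0035, 0.0458] 0.95
side hook [0.4159, -0.2958, 0.1985] 0.66
side hook_foot [0.4208, -0.2928, 0.1937] 0.64
28.6167
```

>>> play_rows --pt "2.83 0 -1.78 0 0 0" --pt "2.83 0 -1.78 0 0 0" --pt "2.83 0 -1.78 0 0 0" --pt "2.83 0 -1.78 0 0 0" --pt "2.83 0 -1.78 0 0 0" --pt "2.83 0 -1.78 0 0 0" --pt "0 0 0 0 0 0" --pt "0 0 0 0 0 0" --pt "0 0 0 0 0 0"

```text
clock: 29.37
tool_pos: [0.488, -0.3028, 0.3881]
orientation: [-180.0, 35.0, 0.0]
force: [-1.0, 0.1, -0.3]
opening: 0.0198
gripper_force: 30.0
```

>>> play_rows --pt "1.71 0 1.5 0 0 0" --pt "1.71 0 1.5 0 0 0" --pt "1.71 0 1.5 0 0 0" --pt "1.71 0 1.5 0 0 0" --pt "1.71 0 1.5 0 0 0" --pt "1.71 0 1.5 0 0 0" --pt "1.71 0 1.5 0 0 0" --pt "0 0 0 0 0 0" --pt "0 0 0 0 0 0" --pt "0 0 0 0 0 0"

```text
clock: 30.2
tool_pos: [0.5258, -0.3032, 0.2362]
orientation: [179.9, 34.8, -0.0]
force: [0.4, 0.6, -0.6]
opening: 0.0197
gripper_force: 30.0
```

>>> play_rows --pt "0.65 0 0.61 0 0 0" --pt "0.65 0 0.61 0 0 0" --pt "0.65 0 0.61 0 0 0" --pt "0 0 0 0 0 0" --pt "0 0 0 0 0 0" --pt "0 0 0 0 0 0"

```text
clock: 30.7
tool_pos: [0.531, -0.3029, 0.2081]
orientation: [180.0, 35.0, -0.0]
force: [-2.2, -0.4, 3.8]
opening: 0.0198
gripper_force: 30.0
```

>>> play_rows --pt "0 0 0 0 0 0" --pt "0 0 0 0 0 0" --pt "0 0 0 0 0 0" --pt "0 0 0 0 0 0" --pt "0 0 0 0 0 0" --pt "0 0 0 0 0 0" --grip 5

```text
clock: 31.2
tool_pos: [0.5315, -0.3027, 0.2077]
orientation: [-180.0, 34.9, 0.0]
force: [-0.7, 0.4, 0.0]
opening: 0.0489
gripper_force: 0.0
```

>>> play_rows --pt "-1.43 0 -2.05 0 0 0" --pt "-1.43 0 -2.05 0 0 0" --pt "-1.43 0 -2.05 0 0 0" --pt "-1.43 0 -2.05 0 0 0" --pt "-1.43 0 -2.05 0 0 0" --pt "-1.43 0 -2.05 0 0 0" --pt "0 0 0 0 7 0" --pt "0 0 0 0 7 0" --pt "0 0 0 0 7 0" --pt "0 0 0 0 7 0" --pt "0 0 0 0 7 0" --grip 5

```text
clock: 32.12
tool_pos: [0.5321, -0.3029, 0.3592]
orientation: [179.9, -0.5, -0.0]
force: [0.2, 0.1, -0.0]
opening: 0.0501
gripper_force: 0.0
```

>>> play_rows --pt "-1.4 0 0 0 0 0" --pt "-1.4 0 0 0 0 0" --pt "-1.4 0 0 0 0 0" --pt "-1.4 0 0 0 0 0" --pt "0 -3.8 0 0 0 0" --pt "0 -3.8 0 0 0 0" --pt "0 -3.8 0 0 0 0" --pt "0 -3.8 0 0 0 0" --pt "0 -3.8 0 0 0 0" --pt "0 -3.8 0 0 0 0" --pt "0 -3.8 0 0 0 0" --pt "0 -3.6 0 0 0 0" --pt "0 0 2 0 0 0" --pt "0 0 2 0 0 0" --pt "0 0 2 0 0 0" --pt "0 0 2 0 0 0" --pt "0 0 2 0 0 0" --pt "0 0 0 0 0 0" --pt "0 0 0 0 0 0" --grip 8.76

```text
clock: 33.7
tool_pos: [0.4752, -0.001, 0.2573]
orientation: [179.9, 0.1, 0.0]
force: [-0.1, -0.7, 0.9]
opening: 0.0875
gripper_force: 0.0
```

```bash
python3 -c "
from see import *
see('9',['jug_centre','jug_loop','hook','hook_grip'],n=2)
w=cv2.imread('pics/wrist9.png'); s=cv2.imread('pics/side9.png')[130:270,270:430]
cv2.imwrite('pics/c9.png',np.hstack([cv2.resize(w,(420,315)),cv2.resize(s,(360,315),interpolation=2)]))"
```

```text
[ 23.7115   0.9277 -22.4728   0.0456 -66.6909  66.2853] [ 0.4752 -0.001   0.2573] [179.9249   0.0669   0.0148] [-0.1356 -0.7132  0.862 ]
top jug_centre [0.4746, -0.0012, 0.0369] 0.82
top jug_loop [0.4307, -0.0031, 0.0355] 0.61
top hook [0.6671, -0.3048, 0.0094] 0.42
top hook_grip [0.6657, -0.1669, 0.0467] 0.67
side jug_centre [0.4761, -0.0012, 0.0402] 0.9
side jug_loop [0.4306, -0.0019, 0.0442] 0.94
side hook_grip [0.53, -0.2997, 0.2032] 0.53
wrist jug_centre [0.4777, -0.0061, 0.043] 0.76
wrist jug_loop [0.4337, -0.0076, 0.0409] 0.61
top jug_centre [0.6219, -0.2942, 0.1266] 0.58
top jug_loop [0.4324, -0.001, 0.0389] 0.83
top hook [0.6673, -0.3071, 0.0069] 0.68
top hook_grip [0.5324, -0.3035, 0.2051] 0.49
side jug_centre [0.4715, -0.002, 0.0372] 0.78
side jug_loop [0.4342, -0.0038, 0.043] 0.75
side hook [0.5937, -0.0061, 0.002] 0.55
side hook_grip [0.5299, -0.3036, 0.203] 0.45
wrist jug_centre [0.4735, -0.0064, 0.045] 0.63
wrist jug_loop [0.4327, -0.0071, 0.0411] 0.6
35.2
```

View pics/c9.png

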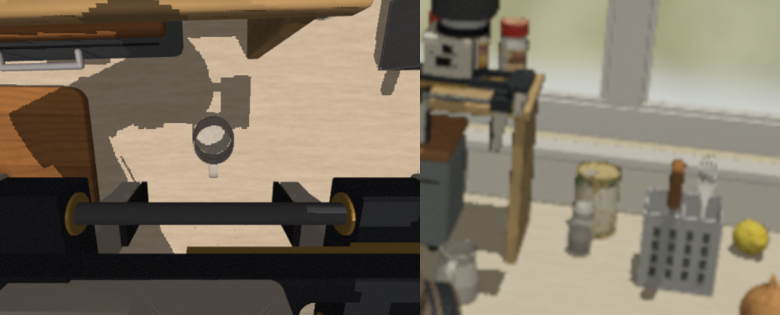

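>>> play_rows --pt "0 0.25 0 0 0 0" --pt "0 0 2.3 0 0 0" --pt "0 0 2.3 0 0 0" --pt "0 0 2.3 0 0 0" --pt "0 0 2.3 0 0 0" --pt "0 0 2.3 0 0 0" --pt "0 0 2.3 0 0 0" --pt "0 0 2.3 0 0 0" --pt "0 0 2.3 0 0 0" --pt "0 0 1.2 0 0 0" --pt "0 0 1.1 0 0 0" --pt "0 0 0 0 0 0" --pt "0 0 0 0 0 0"

```text
clock: 36.28
tool_pos: [0.4757, -0.0035, 0.0505]
orientation: [180.0, 0.0, 0.0]
force: [-0.8, -0.8, -0.3]
opening: 0.0875
gripper_force: 0.0
```

>>> play_rows --pt "0 0 0 0 0 0" --pt "0 0 0 0 0 0" --pt "0 0 0 0 0 0" --pt "0 0 0 0 0 0" --pt "0 0 0 0 0 0" --pt "0 0 0 0 0 0" --pt "0 0 0 0 0 0" --pt "0 0 0 0 0 0" --grip 5.6

```text
clock: 36.95
tool_pos: [0.4762, -0.0033, 0.0514]
orientation: [180.0, -0.1, 0.0]
force: [-1.4, -1.7, 6.6]
opening: 0.0624
gripper_force: 30.2
```

>>> play_rows --pt "0 0 -0.5 0 0 0" --pt "0 0 -1 0 0 0" --pt "0 0 -1.5 0 0 0" --pt "0 0 -2 0 0 0" --pt "0 0 -2 0 0 0" --pt "0 0 0 0 0 0" --pt "0 0 0 0 0 0"

```text
clock: 37.53
tool_pos: [0.4762, -0.0029, 0.1216]
orientation: [-179.9, -0.2, -0.0]
force: [0.0, -0.0, -2.3]
opening: 0.0623
gripper_force: 29.7
```

```bash
python3 -c "
from see import *
see('10',['jug_centre','jug_loop','milk_jug','board_top','cup_centre'],n=2)
t=cv2.imread('pics/top10.png')[180:310,130:370]; s=cv2.imread('pics/side10.png')[130:290,100:340]
cv2.imwrite('pics/c10.png',np.vstack([cv2.resize(t,(555,300),interpolation=2),cv2.resize(s,(450,300),interpolation=2)[:, :450] if 0 else cv2.copyMakeBorder(cv2.resize(s,(450,300),interpolation=2),0,0,0,105,0)]))"
```

```text
[ 23.404    8.8254 -33.5782   0.0054 -47.4051  66.5762] [ 0.4762 -0.0029  0.1216] [-179.9276   -0.1771   -0.0163] [ 0.0478 -0.004  -2.3446]
top board_top [0.431, 0.3774, 0.0178] 0.72
top cup_centre [0.4793, 0.4734, 0.046] 0.59
side jug_centre [0.4723, -0.0016, 0.1094] 0.86
side jug_loop [0.4317, -0.0026, 0.1092] 0.78
side milk_jug [0.4617, -0.0029, 0.0661] 0.96
side board_top [0.4298, 0.3721, 0.0259] 0.82
side cup_centre [0.4792, 0.4751, 0.0518] 0.75
wrist jug_centre [0.4771, -0.0059, 0.1142] 0.78
wrist jug_loop [0.4333, -0.0058, 0.1078] 0.75
wrist milk_jug [0.4681, -0.0046, 0.0743] 0.77
top board_top [0.4307, 0.374, 0.0225] 0.66
top cup_centre [0.4752, 0.4743, 0.0481] 0.71
side jug_centre [0.4716, 0.0005, 0.1066] 0.59
side jug_loop [0.4324, -0.0023, 0.1127] 0.91
side milk_jug [0.4629, -0.0045, 0.0657] 0.81
side board_top [0.4292, 0.371, 0.0225] 0.72
side cup_centre [0.4792, 0.4727, 0.0522] 0.74
wrist jug_centre [0.4757, -0.0053, 0.1124] 0.83
wrist jug_loop [0.4318, -0.0037, 0.1088] 0.81
wrist milk_jug [0.4698, -0.0054, 0.0734] 0.79
39.3333
```

View pics/c10.png

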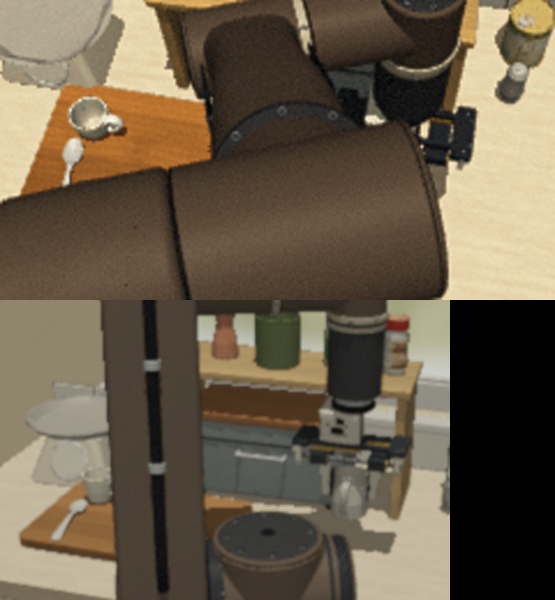

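>>> play_rows --pt "-0.2 -1.5 0 0 0 0" --pt "-0.4 -2.7 0 0 0 0" --pt "-0.4 -2.7 0 0 0 0" --pt "-0.4 -2.7 0 0 0 0" --pt "-0.4 -2.7 0 0 0 0" --pt "-0.4 -2.7 0 0 0 0" --pt "-0.4 -2.7 0 0 0 0" --pt "-0.4 -2.7 0 0 0 0" --pt "-0.4 -2.7 0 0 0 0" --pt "-0.4 -2.7 0 0 0 0" --pt "-0.4 -2.0 0 0 0 0" --pt "0 -0.5 0 0 0 0" --pt "0 0 0 0 0 0" --pt "0 0 1 0 0 0" --pt "0 0 1 0 0 0" --pt "0 0 1 0 0 0" --pt "0 0 1 0 0 0" --pt "0 0 0 0 0 0" --pt "0 0 0 0 0 0"

```text
clock: 40.92
tool_pos: [0.4336, 0.2788, 0.0797]
orientation: [179.9, 0.0, -0.0]
force: [0.6, 0.3, -2.0]
opening: 0.0624
gripper_force: 29.7
```

>>> play_rows --pt "0 0 0.2 0 0 0" --pt "0 0 0.2 0 0 0" --pt "0 0 0.2 0 0 0" --pt "0 0 0 0 0 0" --pt "0 0 0 0 0 0" --pt "0 0 0 0 0 0"

```text
clock: 41.42
tool_pos: [0.4339, 0.2798, 0.0749]
orientation: [-180.0, -0.1, 0.0]
force: [-0.5, -1.4, -2.8]
opening: 0.0624
gripper_force: 29.7
```

Not yet touching; creep down.

>>> play_rows --pt "0 0 0.1 0 0 0" --pt "0 0 0.1 0 0 0" --pt "0 0 0 0 0 0" --pt "0 0 0 0 0 0" --pt "0 0 0 0 0 0"

```text
clock: 41.83
tool_pos: [0.4339, 0.2798, 0.0727]
orientation: [-180.0, -0.1, -0.0]
force: [-0.8, 0.0, -2.5]
opening: 0.0624
gripper_force: 29.7
```

>>> play_rows --pt "0 0 0.1 0 0 0" --pt "0 0 0 0 0 0" --pt "0 0 0 0 0 0" --pt "0 0 0 0 0 0"

```text
clock: 42.17
tool_pos: [0.434, 0.2799, 0.0724]
orientation: [-180.0, -0.1, 0.0]
force: [-2.4, -1.0, 6.1]
opening: 0.0624
gripper_force: 30.1
```

Contact. Release and rise.

>>> play_rows --pt "0 0 0 0 0 0" --pt "0 0 0 0 0 0" --pt "0 0 0 0 0 0" --pt "0 0 0 0 0 0" --pt "0 0 0 0 0 0" --pt "0 0 0 0 0 0" --pt "0 0 0 0 0 0" --grip 8.7

```text
clock: 42.75
tool_pos: [0.4339, 0.2798, 0.0717]
orientation: [180.0, -0.1, -0.0]
force: [-0.6, -0.1, -0.5]
opening: 0.0867
gripper_force: 0.0
```

>>> play_rows --pt "0 0 -1 0 0 0" --pt "0 0 -1 0 0 0" --pt "0 0 -2 0 0 0" --pt "0 0 -3 0 0 0" --pt "0 0 -3 0 0 0" --pt "0 0 -3 0 0 0" --pt "0 0 -3 0 0 0" --pt "0 0 -3 0 0 0" --pt "0 0 0 0 0 0" --pt "0 0 0 0 0 0"

```text
clock: 43.58
tool_pos: [0.4343, 0.2804, 0.265]
orientation: [-179.7, -0.3, 0.0]
force: [0.8, 0.2, -1.6]
opening: 0.0873
gripper_force: 0.0
```

```bash
python3 -c "
from see import *
see('11',['jug_centre','jug_loop','hook_grip','cup_centre','shaker_centre'],n=1)
w=cv2.imread('pics/wrist11.png'); s=cv2.imread('pics/side11.png')[130:290,100:440]
cv2.imwrite('pics/c11.png',np.vstack([cv2.resize(w,(400,300)),cv2.resize(s,(638,300),interpolation=2)[:, :] if 0 else cv2.resize(s,(400,188))]))"
```

```text
[ 54.6808   4.5874 -17.5512   0.0711 -67.4996  35.2986] [0.4343 0.2804 0.265 ] [-179.7428   -0.2628    0.0059] [ 0.7673  0.1698 -1.6275]
top jug_centre [0.4376, 0.2809, 0.059] 0.39
top hook_grip [0.5328, -0.3024, 0.2037] 0.52
top shaker_centre [0.6641, -0.1668, 0.0469] 0.66
side jug_loop [0.5316, -0.3028, 0.2051] 0.37
side hook_grip [0.5334, -0.3019, 0.2073] 0.61
side cup_centre [0.4777, 0.4752, 0.0527] 0.58
side shaker_centre [0.6647, -0.1677, 0.0455] 0.72
wrist jug_centre [0.4351, 0.2765, 0.0673] 0.94
wrist jug_loop [0.3898, 0.2782, 0.0586] 0.75
wrist cup_centre [0.4768, 0.4753, 0.0497] 0.68
44.4833
```

View pics/c11.png

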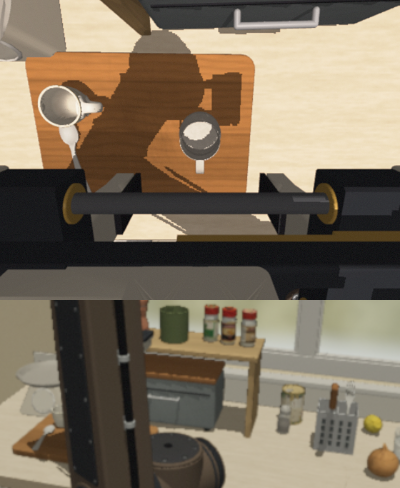

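The picture shows the jug upright on the free half of the board (200,135), the cup unmoved (62,103), and the rod back in the caddy.

```bash
python3 -c "
from plant import *
print(close_job())"
```

```text
the job is handed in; nothing more can be done
None
```

I drew the jug out of the gap with the rod, put the rod back foot down in its compartment of the caddy and stood the jug upright on the free half of the board. I handed the job in at about 44 s of the 72 s allowed. In the last pictures the cup and salt shaker were still in place; the hand-in returned no verdict.

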